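# Wedge the incubator's front feet off the counter

### The job

The dry-block incubator is getting new front feet. Pick up the orange levelling wedge by its grip block and, touching nothing else and keeping the wedge flat on the counter, push its thin end straight in under the middle of the incubator's front edge until both front feet are just clear of the counter, by about 4 mm, without shoving the incubator back or disturbing the things around it. Finish while holding: keep the wedge gripped and in place so that it alone carries the front of the incubator while a colleague changes the feet.

Things in the scene. Friction and masses are not known exactly. Their poses are not given: they have to be found in the camera images.
- incubator: steel bench-top dry-block incubator, 200 mm deep, 230 mm wide, housing top 107 mm above the counter, about 2.4 kg, its amber-lined lid standing open at the back up to 235 mm high. It stands loose on four black rubber feet (24 mm across, 12 mm high) that grip the counter. Origin: centre of its footprint, on the counter. Its x axis points from its front (black control panel) to its back, its y axis along its width, z up
- front_edge (a point): middle of the lower front edge of the incubator's housing, 12 mm above the counter, 100 mm in front of the incubator's origin; axes as the incubator's: x points inwards under the incubator, y along the edge. The underside is flat and open behind it. The edge bears on the wedge with 8 to 13 N once lifted
- foot_left (a point): centre of the underside of one front foot, 28 mm behind the front edge and 90 mm from the middle towards the incubator's +y; z = 0 while it stands on the counter
- foot_right (a point): centre of the underside of the other front foot, 28 mm behind the front edge and 90 mm from the middle towards the incubator's -y; z = 0 while it stands on the counter
- wedge: orange slick plastic levelling wedge, 120 g, 180 mm long, 40 mm wide, lying flat. Origin: middle of its underside; x axis along its length to the thin end, z up. The thin end (x = +90 mm) is 3 mm thick; the ramp rises evenly to 25 mm at x = 0; a flat deck 25 mm high runs back to x = -40 mm; then the grip block to x = -90 mm. It needs about 6 to 16 N of push (more if it is pressed down on the counter as well) and stays where it is when pushing stops
- wedge_grip (a point): centre of the wedge's black-ribbed grip block (50 mm long, 40 mm wide across the wedge's y, 44 mm high), 22 mm above its sole and 155 mm behind its thin end; axes as the wedge's
- wedge_tip (a point): middle of the wedge's thin end, 1.5 mm above its sole
- tube_rack: clear rack with 14 purple-capped blood tubes, 64 x 196 mm, 106 mm high, loose, origin under its centre; to be left alone
- parts_tray: small steel tray 75 x 105 x 14 mm with the two new rubber feet in it, origin under its centre; to be left alone
- wrench: steel wrench, 130 mm long, lying on the counter; to be left alone
- slide_box: blue box, 85 x 100 mm, 36 mm high, origin under its centre; to be left alone
- tip_box: grey box with a clear lid, 85 x 122 mm, 61 mm high, origin under its centre; to be left alone
- jar: lidded specimen jar, 60 mm across, 72 mm high, origin under its centre; to be left alone

How it is judged:
On the way, in this order (a step that is already met when the one before it is completed fails the run):
1. the gripped wedge lies flat with its thin end under the front edge, both front feet still on the counter (x of wedge_tip in the frame of front_edge above 0.004 m and y of wedge_tip in the frame of front_edge between -0.04 and 0.04 m and contact force between the fingers and wedge above 1 N and height (world z) of each of foot_left, foot_right below 0.001 m), for 0.1 s.
2. the wedge has lifted both front feet just clear of the counter (height (world z) of each of foot_left, foot_right above 0.0015 m and contact force between wedge and incubator above 3 N), for 0.2 s.
At the end, for the whole second after the job is handed in: Both front feet hang 1.5 to 7.5 mm above the counter on the wedge (over 3 N), which lies flat, within 35 mm of the middle and 0.3 rad of straight in, still gripped (over 2 N); robot not touching the incubator, which is at rest and shoved under 25 mm; bystanders not moved over 30 mm (all of step 2 and height (world z) of each of foot_left, foot_right below 0.0075 m and contact force between the fingers and wedge above 2 N and contact force between each of the arm, the fingers and incubator below 0.5 N and angle between wedge's own z axis and vertical below 0.06 rad and height (world z) of wedge below 0.004 m and y of wedge_tip in the frame of front_edge between -0.035 and 0.035 m and angle between the x axis of wedge and the x axis of incubator, either way round below 0.3 rad and distance of front_edge from where it was at the start of the episode below 0.025 m and linear speed of incubator below 0.01 m/s); the arm keeps its last pose, push and grip.
It fails at once if a front foot raised more than 11 mm (height (world z) of any of foot_left, foot_right above 0.011 m).
It fails at once if the incubator shoved more than 30 mm (distance of front_edge from where it was at the start of the episode above 0.03 m).
It fails at once if the robot pushes on the incubator itself (contact force between any of the arm, the fingers and incubator above 8 N).
It fails at once if a bystander disturbed (distance of any of tube_rack, parts_tray, wrench, slide_box, tip_box, jar from where it was at the start of the episode above 0.03 m or angle between tube_rack's own z axis and vertical above 0.3 rad).
It also fails if it takes over 35 s, if anything falls off the work surface, if the arm or the gripper's body presses on something with over 40 N, if the wrist force passes 120 N, or if a joint passes its speed limit or range.

### The arm

A 7-joint arm with a two-finger parallel gripper is mounted at the origin on the work surface. World frame = base frame: x ahead of the robot, y to its left, z up, the work surface at z = 0. Lengths are in m, angles in rad, forces in N, time in s.
With the tool pointing down it reaches from about 0.4 to 0.9 m from the base axis. Payload 5.6 kg.
Tool frame: the origin (TCP) lies midway between the tips of the shut fingers; the grasp point (between the pads) lies 19 mm behind it; z points along the fingers, y is the line along which they close (so a half turn about z gives the same grasp; the last joint's range is limited). The gripper opens to 92 mm and grips with 3 to 60 N. Pads are 20 mm wide; open, the fingers measure 128 mm over their backs; the gripper's body (75 mm by 189 mm) begins 69 mm behind the grasp point.
Start: joints at [-0.043, 0.468, -0.012, 1.603, 0.006, 1.071, -0.056], TCP at [0.65, -0, 0.215] pointing down, gripper open.
Joint ranges: [-2.53, 2.53], [-0.31, 2.02], [-1.57, 1.55], [0.28, 2.44], [-1.29, 4.43], [0.15, 1.84], [-2.92, 2.92]. Speed limits (rad/s): [2.57, 2.57, 3.14, 3.14, 3.14, 3.14, 3.14].

### API

Orientations are given as a 3x3 rotation matrix whose columns are the frame's x, y, z axes.
In Python, from station import env, effector, solver, viewer, workorder, search_frame, tip_of gives the robot as it stands. Calls block until the motion is done:
- env.reach(position, orientation): joint-space move of the TCP to a pose.
- env.movel(position, frame=None, rate=0.15): straight line of the TCP; frame=None keeps the orientation; rate is the mean speed in m/s.
- env.goto_joints(angles): joint-space move.
- effector.release() and effector.grasp(squeeze=None): open the fingers fully, or close them until they stop; squeeze is the grip in N (None keeps the last).
- env.pause(seconds).
- solver.inverse_kinematics(position, orientation): joint angles nearest the present ones, or None.
- env.sense(): the state.
- viewer.read_camera(name): name is "scene" or "side" or "wrist"; returns (picture, depth): 384x512x3 uint8, red, green, blue; 384x512 float32, m along the optical axis (not along the pixel's ray), 0 where there is no reading.
- viewer.camera_info(name): a dict with "intrinsics" (3x3 intrinsics, pixels), "eye" and "rotation" of the camera in the world; the wrist camera has in their place "T_tool_cam" (4x4, takes a point from camera to tool coordinates, whose origin is the TCP and whose axes are the flange's). Camera axes: x right, y up, looking along -z (the intrinsics and any distortion apply to the point x, -y, -z); pixel columns grow to the right and rows downward; lengths in m; the calibration is good to about 2 mm. The wrist camera is an equidistant fisheye: a pixel r from the principal point sees the ray r / f radians off the axis. A picture is of the moment at which its call begins: read the wrist's pose just before it. camera_info takes no time and is no camera call.
A pose or a line that the arm cannot do raises env.PlanningError and nothing moves.
- workorder.finish_job(): hands the job in; it is judged then, once.
Trained networks look in the newest picture that a camera, given by its name, has taken for a name from the list of things; names that differ only in an ending like _2 or _b are one class to them, and where a whole thing is asked for, a point or a joint stands for the part that bears it (a point fixed in the world has none). Each returns a list of dicts, best first, with "score" (0 to 1); they miss things now and then, are a little off and sometimes report something else, mostly with a low value. They report only what shows in the picture. A call takes as long as a camera call.
- search_frame(camera, name): "at" ([x, y, z] in m, in world coordinates, good to about 4 mm: the middle of the surface that is visible of it).
- tip_of(camera, name): "at" ([x, y, z] in m, in world coordinates, good to about 4 mm: a listed point, or the origin of a listed thing).
The state is a dict: "t": time; "joint_positions": joint angles; "joint_velocities": joint speeds; "tau": joint torques, N m; "ee_pos": TCP position; "tcp_rot": TCP orientation; "wrist_force": force on the tool from outside, world axes, zero at the start; "moment": the same for the moment, N m; "gripper_width": finger opening in m; "grasp_force": force on a finger pad.
Only numpy, scipy, OpenCV 4.12 (cv2) and the standard library are available. Lean on these libraries where they do the work, as an engineer would, in place of code of your own. Each camera call takes 0.05 s, during which the arm holds its last target. There are 200 camera calls.

## Working session

There is one attempt and no reset: what is moved stays moved. The work goes in short steps, each a Python script; the robot and the scene stay as the last script left them, time stands still between calls to the robot, and variables do not carry over. Pictures are saved under pics/ and viewed, at most 10 in all, crops included, and the job is handed in when it is done.

```bash
ls; mkdir -p pics
python3 - <<'E'
from station import *
import cv2,numpy as np
for c in ("scene","side"):
    p,d=viewer.read_camera(c); cv2.imwrite(f"pics/{c}0.png",p[...,::-1])
    for n in ("wedge_grip","wedge_tip","front_edge","incubator","foot_left","foot_right","wedge"):
        print(c,n,[(np.round(r["at"],3),round(r["score"],2)) for r in tip_of(c,n)[:2]])
    for n in ("tube_rack","parts_tray","wrench","slide_box","tip_box","jar"):
        print(c,n,[(np.round(r["at"],3),round(r["score"],2)) for r in tip_of(c,n)[:1]])
print(env.sense())
E
```

```text
pics
scene wedge_grip [(array([ 0.355, -0.083,  0.003]), 0.66)]
scene wedge_tip [(array([ 0.565, -0.138,  0.002]), 0.81), (array([0.451, 0.212, 0.004]), 0.49)]
scene front_edge [(array([0.542, 0.202, 0.012]), 0.66)]
scene incubator [(array([ 0.527,  0.304, -0.   ]), 0.63)]
scene foot_left [(array([0.451, 0.211, 0.003]), 0.84)]
scene foot_right [(array([ 0.626,  0.251, -0.002]), 0.67), (array([ 0.33 , -0.302, -0.001]), 0.5)]
scene wedge [(array([ 0.515, -0.213,  0.005]), 0.92)]
scene tube_rack [(array([ 0.562, -0.471,  0.002]), 0.86)]
scene parts_tray [(array([ 0.722, -0.043,  0.001]), 0.81)]
scene wrench [(array([ 0.354, -0.084,  0.005]), 0.55)]
scene slide_box [(array([ 0.329, -0.299, -0.002]), 0.59)]
scene tip_box [(array([ 0.704, -0.262,  0.003]), 0.68)]
scene jar [(array([0.745, 0.065, 0.002]), 0.74)]
side wedge_grip [(array([ 0.48 , -0.266,  0.023]), 0.63), (array([ 0.743,  0.065, -0.004]), 0.26)]
side wedge_tip [(array([ 0.516, -0.214, -0.001]), 0.64), (array([ 0.568, -0.142, -0.   ]), 0.62)]
side front_edge []
side incubator [(array([ 0.525,  0.3  , -0.001]), 0.62)]
side foot_
[... 626 characters left out ...]
e-04, -8.20712157e-04, -5.45393233e-04,  2.20027220e-03,
       -5.33131281e-04, -2.01981295e-05, -1.38229153e-03]), 'tau': array([ 6.64900035e-04, -5.20411849e+01, -1.19155485e-02, -2.44050229e+01,
       -5.65763901e-02,  1.14395996e-02, -2.90329531e-06]), 'ee_pos': array([ 6.50023631e-01, -6.98932569e-05,  2.14598831e-01]), 'tcp_rot': array([[ 1.06235975e-04,  9.99999992e-01,  7.07791729e-05],
       [ 9.99999993e-01, -1.06231853e-04, -5.82371823e-05],
       [-5.82296629e-05,  7.07853592e-05, -9.99999996e-01]]), 'wrist_force': array([-0.79698977, -0.06016233,  0.39489632]), 'moment': array([ 0.01516872, -0.01279628,  0.02196148]), 'grasp_force': 0.0, 'gripper_width': 0.09186419487484765}
```

View pics/scene0.png

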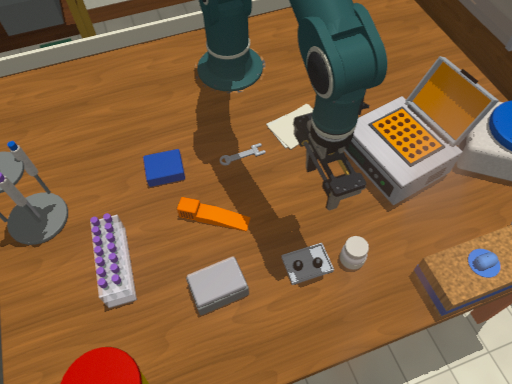

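View pics/side0.png

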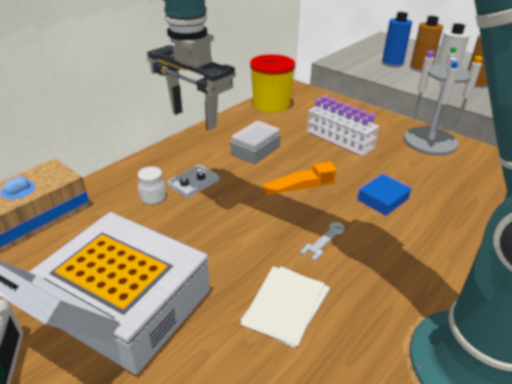

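The scene view shows the wedge at about px (180–248, 200–228) with its thin end to the right, and the incubator at px (355–460, 100–205) with its front towards lower left. The side view agrees, and the network positions fit both pictures. I'll go above the wedge for one closer look.

```bash
cat > h.py <<'E'
from station import *
import numpy as np, cv2
def R(yaw):
    c,s=np.cos(yaw),np.sin(yaw)
    return np.array([[c,s,0],[s,-c,0],[0,0,-1.]])
def look(c,names,k=1):
    for n in names: print(c,n,[(np.round(r["at"],4),round(r["score"],2)) for r in tip_of(c,n)[:k]])
def st():
    s=env.sense(); print("t",round(s["t"],2),"p",np.round(s["ee_pos"],4),"F",np.round(s["wrist_force"],1),"w",round(s["gripper_width"],4),"g",round(s["grasp_force"],1)); return s
E
python3 - <<'E'
from h import *
yaw=np.arctan2(.126,.085)
env.reach([0.49,-0.252,0.17],R(yaw)); st()
p,d=viewer.read_camera("wrist"); cv2.imwrite("pics/w1.png",p[...,::-1])
look("wrist",["wedge_grip","wedge_tip","wedge"],2)
p,d=viewer.read_camera("scene")
look("scene",["front_edge","foot_left","foot_right","incubator"],2)
E
```

```text
t 2.56 p [ 0.4916 -0.2504  0.1703] F [-0.9  0.7  0.1] w 0.0918 g 0.0
wrist wedge_grip [(array([ 0.4809, -0.2676,  0.0231]), 0.68)]
wrist wedge_tip [(array([ 0.5672, -0.1408, -0.0031]), 0.66)]
wrist wedge [(array([ 0.5174, -0.2137, -0.0039]), 0.71)]
scene front_edge [(array([0.5432, 0.2039, 0.0131]), 0.84)]
scene foot_left [(array([0.4537, 0.2146, 0.0035]), 0.9)]
scene foot_right [(array([ 0.6234,  0.2495, -0.0041]), 0.85)]
scene incubator [(array([0.5235, 0.3011, 0.0012]), 0.89)]
```

View pics/w1.png

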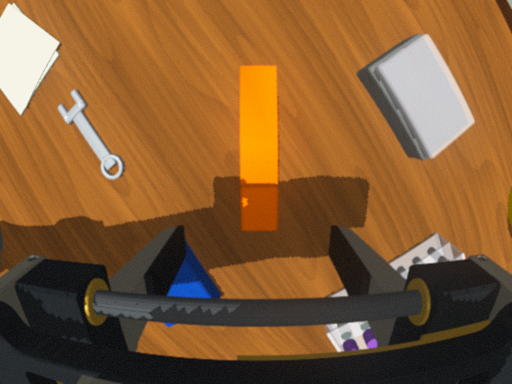

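The wrist view shows the wedge upright at px (240–278, 65–230), with the grip block between the fingers and nothing near them. I'll grasp it, lift it slightly, carry it to in front of the edge and set it down.

```bash
cat >> h.py <<'E'
YI=np.radians(101.8); X=np.array([np.cos(YI),np.sin(YI),0]); FE=np.array([.5437,.204,0])
E
python3 - <<'E'
from h import *
yaw=np.radians(56)
env.reach([0.481,-0.2672,0.09],R(yaw))
env.movel([0.481,-0.2672,0.008],R(yaw),rate=.1); st()
effector.grasp(45); st()
z0=env.sense()["ee_pos"][2]
p=env.sense()["ee_pos"]; env.movel([p[0],p[1],z0+.015],rate=.08); st()
q=FE-X*0.195
mid=(np.array([.481,-.267,0])+q)/2
env.movel([q[0],q[1],z0+.02],R(YI),rate=.15); st()
env.movel([q[0],q[1],z0+.003],R(YI),rate=.05); st()
p,d=viewer.read_camera("wrist"); cv2.imwrite("pics/w2.png",p[...,::-1])
look("wrist",["wedge_tip","front_edge","foot_left","foot_right"],2)
p,d=viewer.read_camera("scene"); cv2.imwrite("pics/s2.png",p[...,::-1])
look("scene",["wedge_tip","front_edge"],2)
E
```

```text
t 4.4 p [ 0.4815 -0.2675  0.0086] F [-0.2 -0.4  0.4] w 0.0918 g 0.0
t 5.23 p [ 0.481  -0.2673  0.008 ] F [ 0.  -0.2  0.3] w 0.0397 g 45.0
t 5.58 p [ 0.4816 -0.2675  0.0238] F [ 0.4  0.5 -0.8] w 0.0397 g 45.0
t 7.72 p [0.5834 0.0122 0.028 ] F [-0.1 -0.2 -1.4] w 0.0397 g 45.0
t 8.21 p [0.5833 0.0131 0.0105] F [-0.7  0.  -0.3] w 0.0396 g 45.0
wrist wedge_tip []
wrist front_edge []
wrist foot_left []
wrist foot_right []
scene wedge_tip [(array([0.5518, 0.163 , 0.002 ]), 0.72)]
scene front_edge [(array([0.5408, 0.2052, 0.0142]), 0.62)]
```

View pics/w2.png

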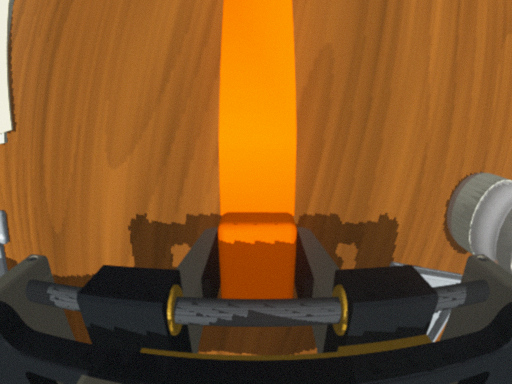

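The wedge is straight in the grip (px 220–296 wide, running straight up). The scene network puts the tip 40 mm short of the edge, which matches the kinematics. Next I'll lower it, slide in to about 20 mm under the edge, then advance in small steps while watching the force.

Run:
```python
from h import *
q=FE-X*0.195
def adv(s,rate,z=.008):  # s: tip insertion
    env.movel(FE+X*(s-.155)+[0,0,z],R(YI),rate=rate)
env.movel([q[0],q[1],.008],R(YI),rate=.03); s=st()
adv(.020,.06); env.pause(.25); s=st()
F0=s["wrist_force"]
for k in range(24,53,4):
    adv(k/1000,.03); env.pause(.1); s=env.sense()
    dF=s["wrist_force"]-F0
    print(k,"ins",round((s["ee_pos"]-FE)@X+.155,4),"Fx",round(dF@X,1),"Fz",round(dF[2],1),"z",round(s["ee_pos"][2],4))
    if dF@X<-4: break
st()
for c in ("scene","side"):
    p,d=viewer.read_camera(c); cv2.imwrite(f"pics/{c}3.png",p[...,::-1])
    look(c,["front_edge","foot_left","foot_right","incubator","wedge"])
```

```text
t 8.86 p [0.5838 0.0132 0.008 ] F [ 0.6 -0.9 -0. ] w 0.0393 g 45.0
t 10.26 p [0.5714 0.0716 0.008 ] F [-0.   0.3  0.9] w 0.0398 g 45.0
24 ins 0.0243 Fx -0.1 Fz -0.1 z 0.008
28 ins 0.0285 Fx 0.6 Fz 0.8 z 0.008
32 ins 0.0324 Fx 0.6 Fz 0.3 z 0.008
36 ins 0.0364 Fx 1.3 Fz 0.3 z 0.008
40 ins 0.0382 Fx -6.1 Fz 0.2 z 0.008
t 12.18 p [0.5675 0.0897 0.008 ] F [ 1.9 -5.6  1.2] w 0.0397 g 45.0
scene front_edge [(array([0.5438, 0.2047, 0.0104]), 0.98)]
scene foot_left [(array([ 0.623 ,  0.2506, -0.0039]), 0.23)]
scene foot_right [(array([ 0.6227,  0.2531, -0.0016]), 0.66)]
scene incubator [(array([5.263e-01, 3.021e-01, 2.000e-04]), 0.55)]
scene wedge [(array([0.5505, 0.1549, 0.0048]), 0.82)]
side front_edge [(array([0.5231, 0.3041, 0.0021]), 0.59)]
side foot_left [(array([0.4476, 0.2102, 0.0022]), 0.93)]
side foot_right []
side incubator [(array([ 5.290e-01,  3.027e-01, -2.000e-04]), 0.62)]
side wedge [(array([ 5.542e-01,  1.528e-01, -5.000e-04]), 0.65)]
```

View pics/scene3.png

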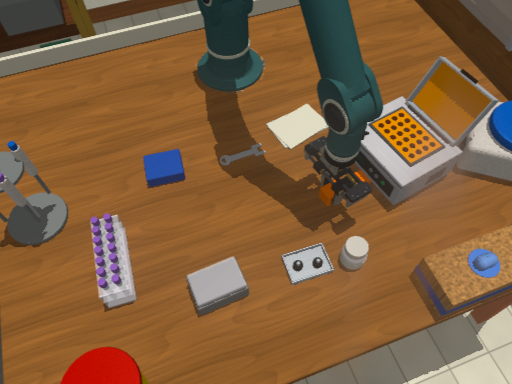

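The scene view shows the wedge's end in front of the middle of the incubator's front, with the gripper at px (335, 180) and the bystanders unmoved. Contact came at 37–38 mm insertion, where 36.8 mm was expected. I'll take the housing-top height from depth as a baseline and push on to about 57 mm.

```bash
cat >> h.py <<'E'
def top(c="scene"):
    p,d=viewer.read_camera(c); i=viewer.camera_info(c); K=np.array(i["intrinsics"])
    v,u=np.nonzero(d>0); z=d[v,u]
    P=np.c_[(u-K[0,2])/K[0,0]*z,-(v-K[1,2])/K[1,1]*z,-z]@np.array(i["rotation"]).T+np.array(i["eye"])
    Y=np.array([-X[1],X[0],0]); a=(P-FE)@X; b=(P-FE)@Y
    m=(a>.005)&(a<.18)&(abs(b)<.1)&(P[:,2]>.095)&(P[:,2]<.13)
    A=np.c_[np.ones(m.sum()),a[m]]
    for _ in range(3):
        co=np.linalg.lstsq(A,P[m][:len(A),2],rcond=None)[0] if _==0 else np.linalg.lstsq(A[k],zz[k],rcond=None)[0]
        zz=P[m][:,2]; k=abs(zz-A@co)<.004
    f=(abs(b)<.1)&(P[:,2]>.03)&(P[:,2]<.09)&(abs(a)<.03)
    return np.round([co[0],co[1],k.sum(),np.median(a[f]) if f.any() else np.nan,f.sum()],4)
E
python3 - <<'E'
from h import *
for c in("scene","side"): print(c,top(c))
for k in range(44,66,3):
    env.movel(FE+X*(k/1000-.155)+[0,0,.008],R(YI),rate=.02); env.pause(.1); s=env.sense()
    ins=(s["ee_pos"]-FE)@X+.155
    print(k,"ins",round(ins,4),"F",np.round([s["wrist_force"]@X,s["wrist_force"][2]],1),"z",round(s["ee_pos"][2],4),"t",round(s["t"],2))
    if k==50 or ins>.053: print(top("scene"),top("side"))
    if ins>.0555: break
p,d=viewer.read_camera("side"); cv2.imwrite("pics/side4.png",p[...,::-1])
look("side",["foot_left","incubator","wedge_grip"])
p,d=viewer.read_camera("scene"); look("scene",["front_edge","foot_right","foot_left","incubator"])
E
```

```text
scene [ 1.06e-01  2.46e-02  3.49e+03 -1.50e-03  7.34e+02]
side [1.068e-01 1.630e-02 8.622e+03       nan 0.000e+00]
44 ins 0.0397 F [-10.7   1.8] z 0.0081 t 13.32
47 ins 0.0421 F [-12.8   2.7] z 0.0082 t 13.72
50 ins 0.045 F [-11.4   3.1] z 0.0082 t 14.12
[ 1.077e-01  1.600e-02  3.410e+03 -9.000e-04  7.000e+02] [1.083e-01 8.200e-03 8.674e+03       nan 0.000e+00]
53 ins 0.0481 F [-12.1   2.4] z 0.0081 t 14.62
56 ins 0.0511 F [-11.6   1.8] z 0.0081 t 15.03
59 ins 0.0541 F [-11.2   1.1] z 0.0081 t 15.43
[ 1.097e-01  5.600e-03  3.361e+03 -5.000e-04  6.610e+02] [ 1.104e-01 -2.900e-03  8.706e+03        nan  0.000e+00]
62 ins 0.0572 F [-11.    1.9] z 0.0081 t 15.93
[ 1.105e-01  1.400e-03  3.308e+03 -1.000e-04  6.500e+02] [ 1.111e-01 -6.200e-03  8.738e+03        nan  0.000e+00]
side foot_left [(array([0.4499, 0.2118, 0.0025]), 0.73)]
side incubator [(array([0.525 , 0.3033, 0.0045]), 0.83)]
side wedge_grip [(array([0.5633, 0.1114, 0.0216]), 0.82)]
scene front_edge [(array([ 0.559 , -0.4708,  0.0061]), 0.73)]
scene foot_right [(array([0.6237, 0.2502, 0.0049]), 0.71)]
scene foot_left []
scene incubator [(array([0.5246, 0.3026, 0.0042]), 0.56)]
```

View pics/side4.png

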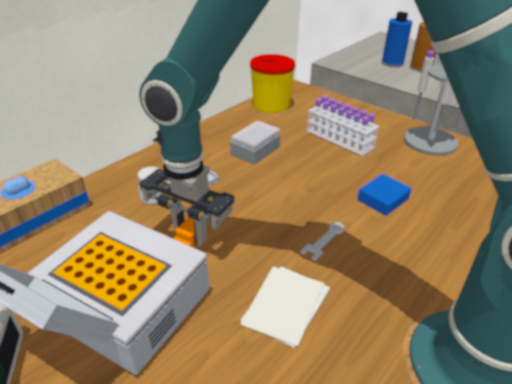

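Run:
```python
from h import *
env.pause(.4); s=st(); print((s["ee_pos"]-FE)@X+.155, top("scene"))
```

```text
t 16.88 p [0.5638 0.1083 0.0081] F [  2.7 -11.5   1.6] w 0.0398 g 45.0
0.057177571988549517 [ 1.103e-01  2.800e-03  3.291e+03 -1.000e-04  6.400e+02]
```

The side view shows the gripper at px (185, 205) holding the wedge in front of the incubator, clear of its housing. The rack, boxes and wrench haven't moved. Depth shows the front up about 4.4 mm and the incubator shoved about 1.4 mm, with everything at rest, so I'll hand it in.

```bash
python3 -c "
from station import *
print(workorder.finish_job())"
```

```text
the job is handed in; nothing more can be done
None
```

I handed the job in at about 17 s with the wedge still gripped and flat, about 57 mm under the front edge; the front feet hang an estimated 3.5–4 mm clear, the incubator moved back about 1.4 mm, and no bystander appeared to move (no verdict was returned).

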